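# Close up a bath logger and hold its halves pressed shut on their dowels

## Task

The temperature logger for the water bath has fresh cells in it. Push its hinged battery cover down until the catch snaps over it and it stays shut, then set the loose upper half (the one with the display) on the two dowels of the lower half, the right way round, and press it fully down against the sprung contacts until the two halves meet all round. Finish while holding it pressed shut like that, ready for the screws to go in, and leave the other things on the bench undisturbed.

Things in the scene. Friction and masses are not known exactly. Their poses are not given: they have to be found in the camera images.
- lower_half: Dark grey lower half of a split housing, 116 (x) by 76 mm (y), open at the top, fixed in a nest: aluminium plate 140 x 92 mm, black cheeks 25 mm high; brass probe socket at its -x end. Origin: centre of the nest's underside, on the bench; z up. Its rim, where the upper half must land, is 42 mm above the origin. Two steel dowels, 8 mm thick, stand 13 mm above the rim, the last 4.5 mm tapered.
- dowel_a (a point): Root of dowel A on the lower half, on its axis at the height of the rim: at x = -48, y = +26 mm in the lower half's frame. Axes as the lower half's.
- dowel_b (a point): Root of dowel B on the lower half, on its axis at the height of the rim: at x = +48, y = -18 mm in the lower half's frame. The dowels are placed so that the upper half fits one way round only. Axes as the lower half's.
- contact_front (a joint): How far the black sprung contact block (8 x 18 mm) at the lower half's -x end (x = -45.5, y = +3 mm) is pressed down, m: 0 = free, standing 4 mm above the rim; 0.004 = level with the rim, the halves meeting. It pushes up with 3 N at 0 and 4.6 N at 0.004, so the upper half rises again if let go.
- contact_back (a joint): The same for the like block at the lower half's +x end (x = +45.5, y = +3 mm); it pushes as hard, so both together push 6 N at first touch and 9.2 N when the halves meet.
- upper_half: Loose light grey upper half, about 0.18 kg, lying right side up on the bench: flange 116 (x) by 76 (y) by 10 mm thick with two 10 mm through holes; on it a central hump 84 (x) by 46 mm (y), from 10 to 42 mm height, display at its +x end, keys at -x; grasp the hump across its 46 mm. Origin: centre of the flat underside, z up. Fitted, its x points as the lower half's x, origin 42 mm above the other.
- hole_a (a point): Centre of the upper half's hole for dowel A, at its underside: x = -48, y = +26, z = 0 mm in the upper half's frame.
- hole_b (a point): Centre of the upper half's hole for dowel B, at its underside: x = +48, y = -18, z = 0 mm in the upper half's frame.
- battery_cover (a joint): Battery cover's angle, rad: 0 shut (flat, top 6.5 mm below the rim), 0.6 to 1.0 at the start. Light grey plate 61 x 42 x 3 mm in the lower half, hinged at +x, free edge towards -x. The stiff hinge holds it; a weak spring lifts it to about 0.4 from below unless caught. An orange snap catch at the free edge gives way at about 0.07 (some 3 N at the edge), then keeps it under 0.03.
- cover_edge (a point): Middle of the top of the battery cover's free edge, 65 mm from the hinge axis, moving with the cover.
- cover_hinge (a point): Middle of the battery cover's hinge axis: at x = +36, y = 0, z = 34 mm in the lower half's frame. The axis runs along the lower half's y.
- screw_dish: Round steel dish with four small screws, 66 mm diameter, 14 mm high, in front of the sink. A bystander. Origin: centre of its underside.
- screwdriver: Dark screwdriver, 170 mm, lying in front of the sink. A bystander. Origin: under its middle.
- stopper_b: Dark rubber stopper, 33 mm diameter, 27 mm high, in front of the water bath. A bystander. Origin: centre of its underside.
- drop_bottle: Small brown bottle with white cap, 40 mm diameter, 78 mm high, by the water bath's right front corner. A bystander. Origin: centre of its underside.
- beaker: Empty clear plastic beaker, 77 mm wide, 92 mm high, left of the sink. A bystander. Origin: centre of its underside.

How it is judged:
By the outcome, as a careful person would: the job done as asked, in the order asked, and still so for the second after the job is handed in, while the arm keeps its last pose, push and grip.
It also fails if it takes over 48 s, if anything falls off the work surface, if the arm or the gripper's body presses on something with over 40 N, if the wrist force passes 120 N, or if a joint passes its speed limit or range.

## Robot

A 7-joint arm with a two-finger parallel gripper is mounted at the origin on a cart in front of the work surface, level with it; the furniture and walls round the work are solid. World frame = base frame: x ahead of the robot, y to its left, z up, the work surface at z = 0. Lengths are in m, angles in rad, forces in N, time in s.
With the tool pointing down it reaches from about 0.425 to 0.8 m from the base axis. Payload 8.3 kg.
Tool frame: the origin (TCP) lies at the very end of the fingers, on their centre line; the grasp point (between the pads) lies 19 mm behind it; z points along the fingers, y is the direction in which the jaws open and shut (so a half turn about z gives the same grasp; the last joint's range is limited). The gripper opens to 85 mm and grips with 20 to 120 N. Pads are 22 mm wide; open, the fingers measure 114 mm over their backs; the gripper's body (76 mm by 85 mm) begins 54 mm behind the grasp point. The pads swing forward as they close: fully open they stand 13 mm farther back than shut.
Start: joints at [-1.179, 0.383, 0.016, 1.37, -0.006, 1.388, -0.046], TCP at [0.274, 0.561, 0.231] pointing down, gripper open.
Joint ranges: [-2.95, 2.95], [-0.25, 2.06], [-1.52, 1.56], [0.18, 2.33], [-1.44, 4.58], [0.02, 2.06], [-3.01, 3.01]. Speed limits (rad/s): [2.39, 2.39, 3.01, 3.01, 3.14, 3.14, 3.14].

## Interface

Orientations are given as a 3x3 rotation matrix whose columns are the frame's x, y, z axes.
In Python, from rig import * gives the robot as it stands. The module is installed in compiled form; this text tells all that it offers.
- The arm moves only by the tool servo_tool, never from a script. Its argument "steps" is a list of rows, each a list of 3 entries, a list of its own where there are three numbers: the closure in counts, from 0 (fully open) to 255 (shut), then the shift along the tool's x, y, z in mm, then the turn about the tool's z in degrees. In form: [[gripper, [tx, ty, tz], yaw], ...]. A call has 1 to 20 rows; each row is the pose to reach, as a shift and turn from the pose measured when the call began, along the tool's axes at that moment; what a row does not reach only later rows make up. A row lasts 1/10 s, in which the tool goes at most 50 mm and 8.59 degrees, less where a joint would pass 70% of its speed; a pose out of reach is approached as far as the arm can. A call with a gripper value outside its range is refused whole. The fingers move at their own pace and stop on an object; "newtons" is the grip in N (left out, the last holds). Time passes only in rows, so rows that repeat a pose let the fingers close. It gives the time, the measured TCP pose, the force and the opening at its end, in the units of the state.
- get_obs(): the state, without advancing time (a new reading comes with each control period).
- grab_frame(name): name is "side" or "top" or "wrist"; returns (picture, depth): 384x512x3 uint8, blue, green, red; 384x512 float32, m along the optical axis (not along the pixel's ray), 0 where there is no reading.
- get_calibration(name): a dict with "intrinsics" (3x3 intrinsics, pixels), "D" ([k1, k2, p1, p2, k3] as OpenCV has them; the pictures are not rectified), "R" (3x3) and "t" (3): a world point X has camera coordinates R X + t; the wrist camera has in their place "T_tool_cam" (4x4, takes a point from camera to tool coordinates, whose origin is the TCP and whose axes are the flange's). Camera axes: x right, y down, z forward; pixel columns grow to the right and rows downward; lengths in m; the calibration is good to about 2 mm. A picture is of the moment at which its call begins: read the wrist's pose just before it. get_calibration takes no time and is no camera call.
- close_job(): hands the job in, once; it reports no verdict.
The state is a dict: "time_s": time; "joint_positions": joint angles; "joint_velocities": joint speeds; "effort": joint torques, N m; "eef_pos": TCP position; "tcp_rot": TCP orientation; "contact_force": force on the tool from outside, world axes, zero at the start; "moment": the same for the moment, N m; "finger_gap": opening from 0.0 (shut) to 1.0 (fully open).
Only numpy, scipy, OpenCV 4.12 (cv2) and the standard library are available. Lean on these libraries where they do the work, as an engineer would, in place of code of your own. Each camera call takes 0.05 s, during which the arm holds its last target. There are 200 camera calls.

## Working session

There is one attempt and no reset: what is moved stays moved. The work goes in short steps, Python scripts to look and compute and a tool call to move; the robot and the scene stay as the last step left them, time stands still between calls to the robot, and variables do not carry over. Pictures are saved under pics/ and viewed, about 8 in all and at most 12, crops included, and the job is handed in when it is done.

Besides the shell and the picture viewer there is one more tool, called after "Emit:" as name(argument=value, ...), one argument or row to a line, values as JSON. servo_tool: Moves the arm, as the interface text tells. Its arguments: {"type":"object","properties":{"steps":{"type":"array","items":{"type":"array"}},"newtons":{"type":"number"}},"required":["steps"]}

```bash
mkdir -p pics
cat > h.py <<'E'
from rig import *
import numpy as np, cv2
def snap(name):
    o=get_obs(); im,d=grab_frame(name); c=get_calibration(name)
    K=np.array(c["intrinsics"]);D=np.array(c["D"])
    if "T_tool_cam" in c:
        T=np.eye(4);T[:3,:3]=o["tcp_rot"];T[:3,3]=o["eef_pos"];W=T@np.array(c["T_tool_cam"])
    else:
        R=np.array(c["R"]);t=np.array(c["t"]);W=np.eye(4);W[:3,:3]=R.T;W[:3,3]=-R.T@t
    return im,d,K,D,W
def cloud(d,K,D,W):
    h,w=d.shape;v,u=np.mgrid[:h,:w]
    p=cv2.undistortPoints(np.stack([u,v],-1).reshape(-1,1,2).astype(float),K,D).reshape(h,w,2)
    P=np.dstack([p[...,0]*d,p[...,1]*d,d])
    X=P@W[:3,:3].T+W[:3,3]; X[d==0]=np.nan
    return X
E
python3 - <<'E'
from h import *
o=get_obs();print(o["time_s"],o["eef_pos"],np.round(o["tcp_rot"],3).tolist(),o["contact_force"])
ims=[]
for n in["top","side","wrist"]:
    s=snap(n);np.savez(n+"0.npz",im=s[0],d=s[1],K=s[2],D=s[3],W=s[4]);ims.append(s[0])
    print(n,np.round(s[4],3).tolist())
cv2.imwrite("pics/top0.png",cv2.resize(ims[0],(800,600)))
cv2.imwrite("pics/sw0.png",cv2.resize(np.hstack(ims[1:]),(800,300)))
E
```

```text
0.0 [0.27430343 0.5610405  0.23026482] [[-0.898, 0.439, -0.001], [0.439, 0.898, -0.002], [-0.0, -0.002, -1.0]] [-0.46051729  0.30005833  0.48106237]
top [[-0.002, -0.994, 0.112, 0.433], [-1.0, -0.001, -0.026, 0.115], [0.026, -0.112, -0.993, 1.219], [0.0, 0.0, 0.0, 1.0]]
side [[1.0, -0.019, 0.003, 0.562], [-0.013, -0.591, 0.807, -1.046], [-0.014, -0.807, -0.591, 0.899], [0.0, 0.0, 0.0, 1.0]]
wrist [[0.439, 0.85, 0.291, 0.2], [0.898, -0.415, -0.144, 0.598], [-0.001, 0.324, -0.946, 0.373], [0.0, 0.0, 0.0, 1.0]]
```

View pics/top0.png

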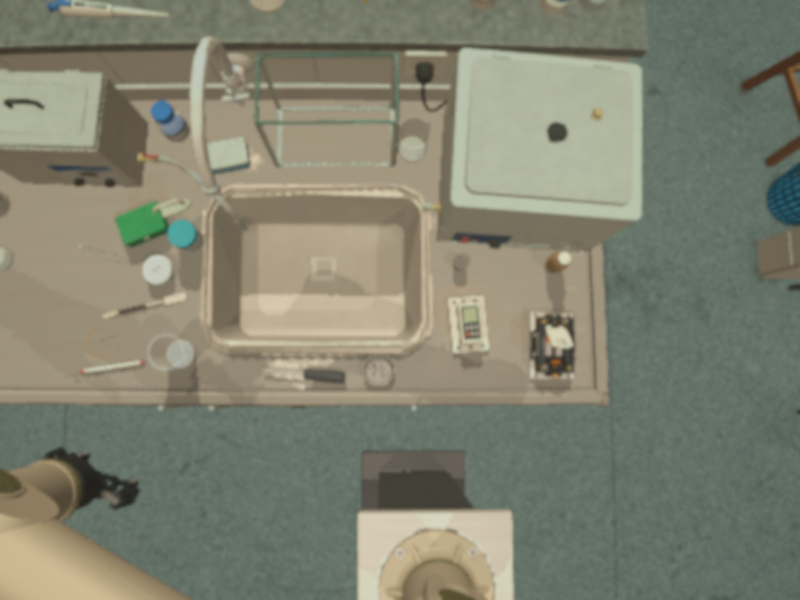

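View pics/sw0.png

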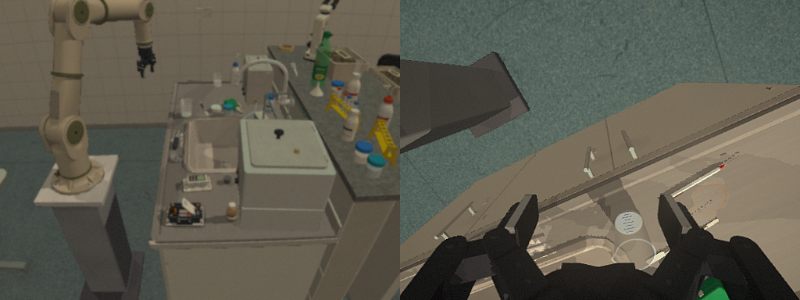

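The top view is oriented with image up = +x and left = +y. The upper half is near (468,323) with its display towards +x. The lower half is near (552,345), with its light cover raised.

```bash
python3 - <<'E'
from h import *
s=np.load("top0.npz");X=cloud(s["d"],s["K"],s["D"],s["W"])
f=lambda u,v:np.round(X[int(v*.64),int(u*.64)],3)
for n,p in dict(up=(468,323),upTop=(468,300),upBot=(468,352),low=(552,345),lowT=(552,315),lowB=(552,378),cover=(556,337),bottle=(563,258),stop=(460,262),faucet=(205,60),bench=(500,300),bathfront=(540,235)).items(): print(n,f(*p))
z=X[...,2];
for n,(u0,v0,u1,v1) in dict(up=(440,285,500,365),low=(520,300,585,390)).items():
    Y=X[int(v0*.64):int(v1*.64),int(u0*.64):int(u1*.64)].reshape(-1,3)
    for lo,hi in((.006,.02),(.03,.06),(.02,.1)):
        Q=Y[(Y[:,2]>lo)&(Y[:,2]<hi)]; print(n,lo,len(Q),cv2.minAreaRect((Q[:,:2]*1000).astype(np.float32)) if len(Q)>5 else"")
E
python3 - <<'E'
import cv2,numpy as np
im=np.load("top0.npz")["im"]
cv2.imwrite("pics/topc.png",cv2.resize(im[180:250,275:390],None,fx=6.5,fy=6.5,interpolation=cv2.INTER_CUBIC))
E
```

```text
up [ 0.54  -0.066  0.037]
upTop [ 0.59  -0.071  0.007]
upBot [ 0.481 -0.07   0.007]
low [ 0.493 -0.226  0.085]
lowT [ 0.558 -0.245  0.028]
lowB [ 0.428 -0.241  0.028]
cover [ 0.51  -0.241  0.06 ]
bottle [ 0.667 -0.256  0.08 ]
stop [ 0.669 -0.052  0.032]
faucet [0.923 0.39  0.37 ]
bench [ 0.591 -0.143 -0.001]
bathfront [ 0.699 -0.191  0.143]
up 0.006 370 ((544.810302734375, -67.57185363769531), (131.39376831054688, 83.14964294433594), 6.373868942260742)
up 0.03 380 ((538.4124145507812, -71.77800750732422), (83.75700378417969, 46.97229766845703), 5.1121907234191895)
up 0.02 391 ((538.4090576171875, -71.74016571044922), (83.75700378417969, 47.048282623291016), 5.1121907234191895)
low 0.006 265 ((491.9522399902344, -242.28268432617188), (101.2079849243164, 141.9751434326172), 87.76192474365234)
low 0.03 545 ((487.89056396484375, -248.68032836914062), (76.97852325439453, 126.98304748535156), 87.98712921142578)
low 0.02 867 ((491.6083679199219, -247.1903076171875), (89.18228149414062, 134.26193237304688), 89.12804412841797)
```

View pics/topc.png

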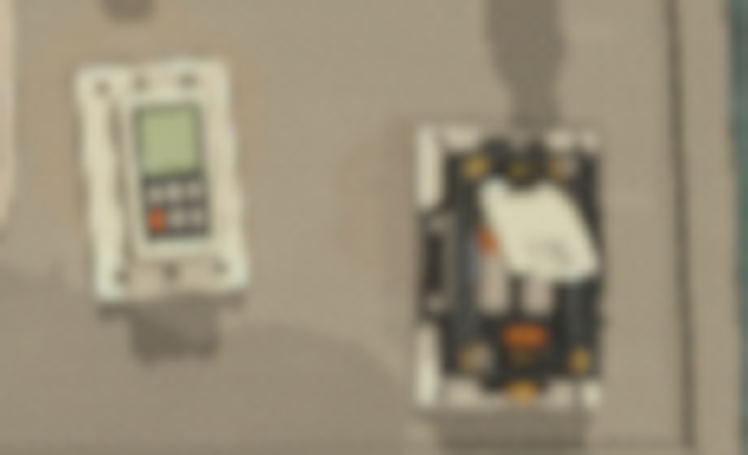

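Emit:
servo_tool(
  steps=[
    [255,[-325,-243,0],-9],
    [255,[-325,-243,0],-18],
    [255,[-325,-243,0],-26],
    [255,[-325,-243,0],-26],
    [255,[-325,-243,0],-26],
    [255,[-325,-243,0],-26],
    [255,[-325,-243,0],-26],
    [255,[-325,-243,0],-26],
    [255,[-520,-548,0],-26],
    [255,[-520,-548,0],-26],
    [255,[-520,-548,0],-26],
    [255,[-520,-548,0],-26],
    [255,[-520,-548,0],-26],
    [255,[-520,-548,0],-26],
    [255,[-520,-548,0],-26],
    [255,[-520,-548,0],-26],
    [255,[-520,-548,0],-26],
    [255,[-520,-548,0],-26],
    [255,[-520,-548,0],-26],
  ],
)

```text
time_s: 2.05
eef_pos: [0.5009, -0.1578, 0.2311]
tcp_rot: [[-1.0, -0.001, -0.001], [-0.001, 1.0, -0.001], [0.001, -0.001, -1.0]]
contact_force: [-0.3, 0.5, 0.5]
finger_gap: -0.002
```

Run:
```python
from h import *
o=get_obs();print(o["time_s"],o["eef_pos"],np.round(o["tcp_rot"],3).tolist(),np.round(o["joint_positions"],2),o["contact_force"])
s=snap("wrist");np.savez("w1.npz",im=s[0],d=s[1],K=s[2],D=s[3],W=s[4])
cv2.imwrite("pics/w1.png",cv2.resize(s[0],(768,576)))
```

```text
2.05 [ 0.50094449 -0.15777025  0.23107269] [[-1.0, -0.001, -0.001], [-0.001, 1.0, -0.001], [0.001, -0.001, -1.0]] [-0.22  0.18  0.53  1.66 -0.09  1.33  1.9 ] [-0.34952847  0.47927527  0.52218645]
```

View pics/w1.png

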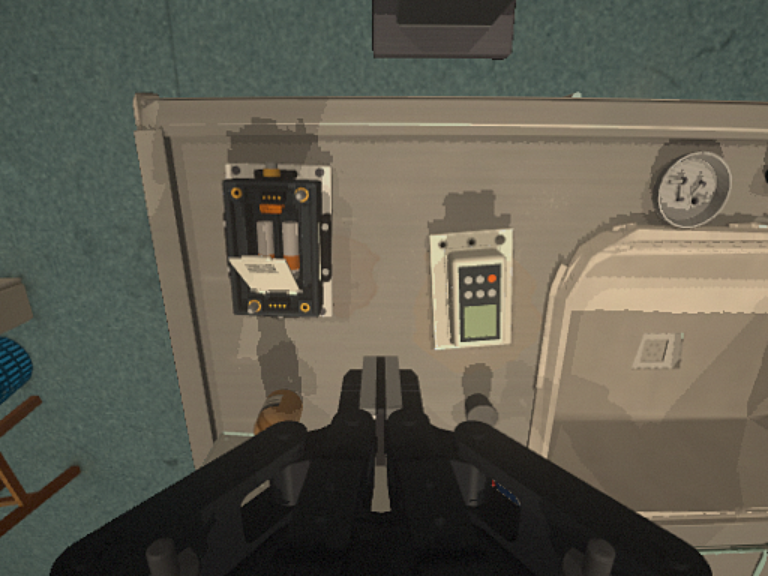

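The wrist view shows dowels A at (302,195) and B at (254,306), the cover's free edge near (262,258), and the upper half's hump near (477,300). Display and socket both confirm that each part's x is about world +x.

```bash
cat >> h.py <<'E'
def rayz(u,v,z,K,D,W):
    p=cv2.undistortPoints(np.array([[[u,v]]],float),K,D).ravel()
    r=W[:3,:3]@np.array([p[0],p[1],1]);return W[:3,3]+r*(z-W[2,3])/r[2]
E
python3 - <<'E'
from h import *
s=np.load("w1.npz");im,d,K,D,W=[s[k] for k in("im","d","K","D","W")];X=cloud(d,K,D,W)
z=X[...,2];k=1.5
def rect(u0,v0,u1,v1,lo,hi,n):
    Y=X[int(v0/k):int(v1/k),int(u0/k):int(u1/k)].reshape(-1,3);Q=Y[(Y[:,2]>lo)&(Y[:,2]<hi)]
    print(n,len(Q),np.median(Q[:,2]),cv2.minAreaRect((Q[:,:2]*1000).astype(np.float32)))
rect(415,215,530,360,.034,.06,"hump");rect(415,215,530,360,.005,.014,"flange")
rect(210,150,340,330,.002,.012,"plate");rect(210,175,340,330,.037,.046,"rim")
rect(210,240,300,300,.05,.12,"cover>50")
Y=X[160:200,140:205].reshape(-1,3);Q=Y[(Y[:,2]>.047)&(Y[:,2]<.12)]
print("cover zmax",np.nanmax(Q[:,2]));i=np.argsort(Q[:,2])[-15:];print(np.round(np.median(Q[i],0),4))
e=X[int(250/k):int(300/k):4,int(265/k)];print(np.round(e,3).tolist())
a=rayz(302/k,195/k,.055,K,D,W);b=rayz(254/k,306/k,.055,K,D,W);print(a,b,np.linalg.norm(a-b))
o=im[105:220,135:355];cv2.imwrite("pics/w1c.png",cv2.resize(o,None,fx=3.6,fy=3.6,interpolation=cv2.INTER_CUBIC))
E
```

```text
hump 2135 0.04229668966001782 ((539.0975952148438, -71.67274475097656), (83.72725677490234, 46.49517822265625), 4.520209312438965)
flange 1771 0.009745107149541132 ((539.3577880859375, -71.11734771728516), (116.51746368408203, 76.48308563232422), 4.9211554527282715)
plate 831 0.009428307050723561 ((494.0152893066406, -246.86138916015625), (92.10655212402344, 141.07630920410156), 89.89543914794922)
rim 2075 0.04118169755140466 ((491.8017883300781, -247.9120635986328), (76.10204315185547, 119.53092956542969), 88.42060852050781)
cover>50 663 0.07391663750170596 ((502.62310791015625, -248.3396453857422), (42.262142181396484, 33.443458557128906), 89.2312240600586)
cover zmax 0.08933956872553983
[ 0.4879 -0.249   0.0888]
[[0.496, -0.259, 0.026], [0.486, -0.242, 0.087], [0.491, -0.243, 0.084], [0.498, -0.246, 0.076], [0.506, -0.249, 0.067], [0.514, -0.252, 0.056], [0.522, -0.256, 0.046], [0.531, -0.259, 0.037], [0.537, -0.261, 0.034]]
[ 0.44684957 -0.21758108  0.055     ] [ 0.5376362  -0.26331928  0.055     ] 0.10165724031626372
```

View pics/w1c.png

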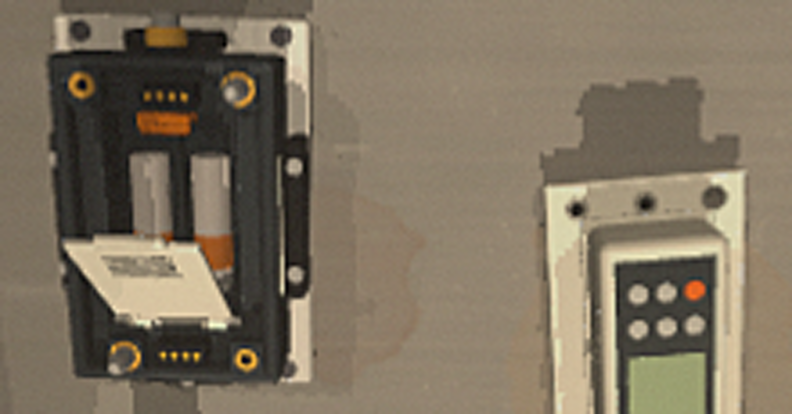

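Emit:
servo_tool(
  steps=[
    [255,[0,-45,50],0],
    [255,[0,-89,90],0],
    [255,[0,-89,115],0],
    [255,[0,-89,125],0],
    [255,[0,-89,135],0],
    [255,[2,-89,145],0],
    [255,[5,-89,155],0],
    [255,[8,-89,165],0],
    [255,[12,-89,173],0],
    [255,[14,-89,179],0],
    [255,[16,-89,184],0],
    [255,[17,-89,188],0],
  ],
)

```text
time_s: 3.3
eef_pos: [0.484, -0.2469, 0.0431]
tcp_rot: [[-1.0, -0.002, -0.001], [-0.002, 1.0, -0.001], [0.001, -0.001, -1.0]]
contact_force: [-0.9, 0.8, -0.2]
finger_gap: -0.003
```

Emit:
servo_tool(
  steps=[
    [255,[0,0,3],0],
    [255,[0,0,5],0],
    [255,[0,0,7],0],
    [255,[0,0,8],0],
    [255,[0,0,8.5],0],
    [255,[0,0,8.5],0],
  ],
)

```text
time_s: 3.9
eef_pos: [0.4839, -0.2472, 0.0354]
tcp_rot: [[-1.0, -0.001, -0.0], [-0.001, 1.0, -0.0], [0.0, -0.0, -1.0]]
contact_force: [-4.9, 2.4, 11.3]
finger_gap: -0.001
```

Emit:
servo_tool(
  steps=[
    [255,[0,0,2],0],
    [255,[0,0,2],0],
    [255,[0,0,-40],0],
    [255,[-25,0,-85],0],
    [255,[-71,0,-115],0],
    [255,[-71,0,-115],0],
    [255,[-71,0,-115],0],
  ],
)

```text
time_s: 4.6
eef_pos: [0.5565, -0.2468, 0.1507]
tcp_rot: [[-1.0, -0.003, 0.001], [-0.003, 1.0, -0.001], [-0.001, -0.001, -1.0]]
contact_force: [-0.4, -0.4, -0.8]
finger_gap: -0.005
```

Run:
```python
from h import *
o=get_obs();print(o["time_s"],o["eef_pos"],np.round(o["joint_velocities"],3))
s=snap("wrist");np.savez("w2.npz",im=s[0],d=s[1],K=s[2],D=s[3],W=s[4])
cv2.imwrite("pics/w2.png",cv2.resize(s[0],(768,576),interpolation=cv2.INTER_CUBIC))
```

```text
4.6 [ 0.5564564  -0.24675337  0.15065792] [ 0.01  -0.004  0.015  0.087  0.011 -0.011  0.004]
```

View pics/w2.png

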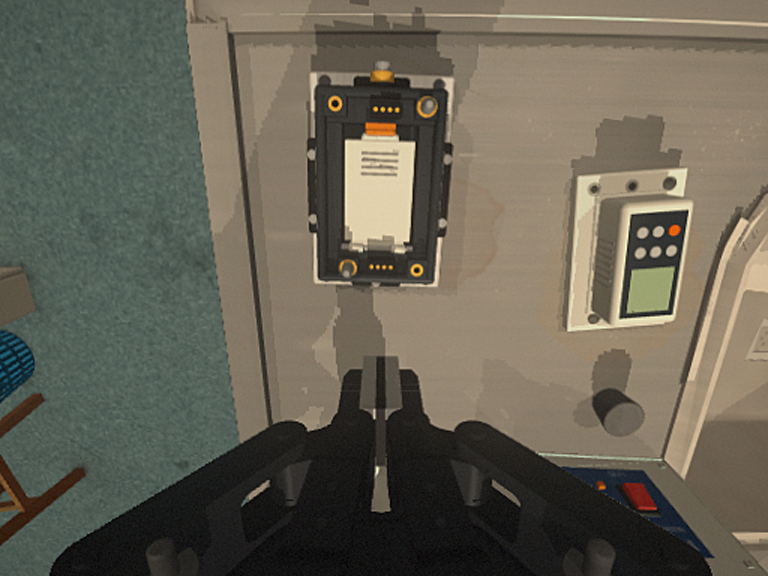

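The cover now lies flat under the orange catch at (380,130). Ring A is at (427,106) and ring B at (348,267). I'll measure the cover angle and fit the pose.

Run:
```python
from h import *
s=np.load("w2.npz");im,d,K,D,W=[s[k] for k in("im","d","K","D","W")];X=cloud(d,K,D,W);k=1.5
c=X[int(150/k):int(235/k),int(352/k):int(408/k)].reshape(-1,3);c=c[np.isfinite(c[:,2])]
A=np.c_[c[:,:2],np.ones(len(c))];p=np.linalg.lstsq(A,c[:,2],rcond=None)[0];print("cover z mean",c[:,2].mean(),"slope",p[:2])
Y=X[int(60/k):int(300/k),int(295/k):int(470/k)].reshape(-1,3)
for n,lo,hi in(("rim",.0385,.0445),("plate",.004,.013),("cheek",.022,.028)):
    Q=Y[(Y[:,2]>lo)&(Y[:,2]<hi)];print(n,len(Q),np.median(Q[:,2]),cv2.minAreaRect((Q[:,:2]*1000).astype(np.float32)))
hsv=cv2.cvtColor(im,cv2.COLOR_BGR2HSV);m=cv2.inRange(hsv,(12,110,110),(35,255,255))
pts={}
for n,(u,v) in dict(A=(427,106),B=(348,267),c=(335,104),dd=(417,270)).items():
    u/=k;v/=k;yy,xx=np.nonzero(m[int(v)-10:int(v)+11,int(u)-10:int(u)+11])
    pl=np.stack([xx+int(u)-10,yy+int(v)-10],1).astype(np.float32)
    (cx,cy),r=cv2.minEnclosingCircle(pl);w=rayz(cx,cy,.042,K,D,W);print(n,len(pl),round(cx*k),round(cy*k),r,np.round(w*1000,1));pts[n]=w
v=pts["B"]-pts["A"];print(np.linalg.norm(v),"yaw",np.degrees(np.arctan2(v[1],v[0])-np.arctan2(-44,96)),"mid",(pts["A"]+pts["B"])/2)
# dowel tops: points above 48mm
for n in"AB":
    q=Y[(Y[:,2]>.048)&(Y[:,2]<.06)&(np.linalg.norm(Y[:,:2]-pts[n][:2],axis=1)<.012)];print(n,len(q),q.mean(0) if len(q) else "",q[:,2].max() if len(q) else"")
cv2.imwrite("pics/w2c.png",cv2.resize(im[35:200,195:310],None,fx=3.6,fy=3.6,interpolation=cv2.INTER_CUBIC))
```

```text
cover z mean 0.03573910297644649 slope [-0.0213086  0.004513 ]
rim 3431 0.04126177061476233 ((493.03302001953125, -248.1416015625), (76.22222900390625, 118.68477630615234), 88.1375961303711)
plate 1112 0.009553241315109318 ((494.23980712890625, -248.3202667236328), (92.72927856445312, 140.473876953125), 88.11885070800781)
cheek 949 0.02469716522688714 ((494.22216796875, -248.21493530273438), (91.63973236083984, 131.31552124023438), 88.57398223876953)
A 74 427 106 7.159010887145996 [ 447.2 -220.7   42. ]
B 46 347 267 5.929107189178467 [ 541.6 -267.8   42. ]
c 62 334 103 5.20009708404541 [ 445.6 -272.9   42. ]
dd 54 416 269 4.4408159255981445 [ 542.8 -223.9   42. ]
0.10546796233767358 yaw -1.879518978911985 mid [ 0.49440748 -0.24427258  0.042     ]
A 84 [ 0.44761031 -0.22099608  0.05254328] 0.05558378462585156
B 58 [ 0.54088947 -0.26730757  0.05253279] 0.054982433365456995
```

Emit:
servo_tool(
  steps=[
    [70,[4,45,0],-2],
    [70,[9,92,0],-4.6],
    [70,[13,138,0],-4.6],
    [70,[17,175,0],-4.6],
    [70,[17,175,0],-4.6],
    [70,[17,175,40],-4.6],
    [70,[17,175,75],-4.6],
    [70,[17,175,100],-4.6],
    [70,[17,175,120],-4.6],
    [70,[17,175,132],-4.6],
    [70,[17,175,137.5],-4.6],
    [70,[17,175,137.5],-4.6],
  ],
)

```text
time_s: 5.85
eef_pos: [0.5362, -0.0727, 0.0113]
tcp_rot: [[-0.997, -0.081, -0.003], [-0.081, 0.997, -0.001], [0.003, -0.001, -1.0]]
contact_force: [-0.2, 0.2, 0.7]
finger_gap: 0.728
```

Emit:
servo_tool(
  steps=[
    [70,[-3,1,-1.5],0],
    [70,[-3,1,-1.5],0],
    [255,[-3,1,-1.5],0],
    [255,[-3,1,-1.5],0],
    [255,[-3,1,-1.5],0],
    [255,[-3,1,-1.5],0],
    [255,[-3,1,-1.5],0],
  ],
  newtons=50,
)

```text
time_s: 6.55
eef_pos: [0.54, -0.0715, 0.0138]
tcp_rot: [[-0.997, -0.081, -0.001], [-0.081, 0.997, -0.001], [0.001, -0.001, -1.0]]
contact_force: [-0.3, -0.0, 5.6]
finger_gap: 0.53
```

Emit:
servo_tool(
  steps=[
    [255,[0,0,-20],0],
    [255,[0,0,-50],0],
    [255,[0,0,-85],0],
    [255,[0,0,-106],0],
    [255,[0,0,-106],0],
    [255,[0,0,-106],0],
  ],
)

```text
time_s: 7.15
eef_pos: [0.5399, -0.0713, 0.1196]
tcp_rot: [[-0.997, -0.081, -0.001], [-0.081, 0.997, -0.0], [0.001, -0.0, -1.0]]
contact_force: [-0.1, -0.8, -1.6]
finger_gap: 0.529
```

Run:
```python
from h import *
o=get_obs();print(o["time_s"],o["eef_pos"],o["finger_gap"],o["contact_force"])
s=snap("wrist");np.savez("w3.npz",im=s[0],d=s[1],K=s[2],D=s[3],W=s[4])
cv2.imwrite("pics/w3.png",cv2.resize(s[0],(768,576),interpolation=cv2.INTER_CUBIC))
```

```text
7.15 [ 0.53994193 -0.07125392  0.11960236] 0.5293913166970646 [-0.12296645 -0.76220562 -1.57879607]
```

View pics/w3.png

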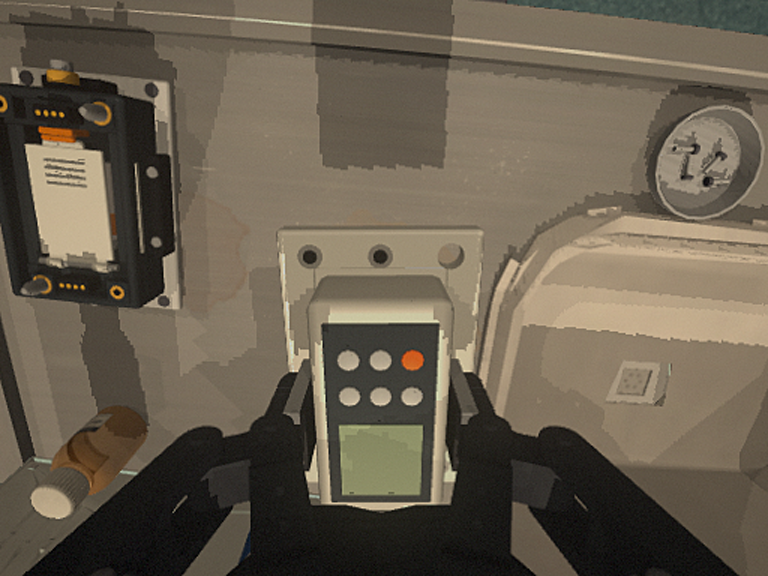

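The part is held square. Hole A shows at (452,256), so I'll measure its place in the tool frame.

Run:
```python
from h import *
s=np.load("w3.npz");im,d,K,D=[s[k] for k in("im","d","K","D")];k=1.5
T=np.array(get_calibration("wrist")["T_tool_cam"]);X=cloud(d,K,D,T)*1000
Y=X[int(215/k):int(300/k),int(265/k):int(500/k)].reshape(-1,3)
Q=Y[(Y[:,2]>-2)&(Y[:,2]<12)];print("flange z",np.median(Q[:,2]),"x max",np.percentile(Q[:,0],[99,99.8]),"y",np.percentile(Q[:,1],[.5,1,99,99.5]))
P=Q[(Q[:,0]>45)&(Q[:,0]<55)];print("tilt x,y",np.linalg.lstsq(np.c_[Q[:,:2],np.ones(len(Q))],Q[:,2],rcond=None)[0])
for y in(-30,-15,0,15,28):
    q=Q[abs(Q[:,1]-y)<3];print(y,np.percentile(q[:,0],99))
zf=np.median(Q[:,2])
for n,p in dict(A=(452,256),mid=(380,257),left=(310,257)).items(): print(n,np.round(rayz(p[0]/k,p[1]/k,zf,K,D,np.r_[np.c_[T[:3,:3],T[:3,3]*1000],[[0,0,0,1]]]),1))
Y=X[int(280/k):int(500/k),int(300/k):int(460/k)].reshape(-1,3)
Q=Y[(Y[:,2]<-26)&(Y[:,2]>-32)];print("hump",np.median(Q[:,2]),np.percentile(Q[:,0],[1,99]),np.percentile(Q[:,1],[.5,99.5]))
```

```text
flange z 4.075230496851087 x max [58.12944728 58.21964345] y [-37.49443384 -37.19272438  37.05613478  37.3586535 ]
tilt x,y [0.0816956  0.00266384 0.22296586]
-30 57.984820517654256
-15 58.02652787050252
0 58.143081435444415
15 58.091267901190974
28 58.16677290090012
A [47.8 26.5  4.1]
mid [47.4 -0.   4.1]
left [ 47.5 -25.9   4.1]
hump -28.699891199431644 [-32.80212449  40.7170443 ] [-22.76532055  22.76886287]
```

Emit:
servo_tool(
  steps=[
    [255,[15,-43,0],3],
    [255,[30,-86,0],6.5],
    [255,[45,-130,0],6.5],
    [255,[60,-173,0],6.5],
    [255,[60,-173,0],6.5],
    [255,[60,-173,20],6.5],
    [255,[60,-173,34],6.5],
    [255,[60,-173,34],6.5],
    [255,[60,-173,34],6.5],
  ],
)

```text
time_s: 8.1
eef_pos: [0.4931, -0.2479, 0.0842]
tcp_rot: [[-1.0, 0.031, -0.005], [0.031, 1.0, -0.0], [0.005, -0.0, -1.0]]
contact_force: [0.7, -0.1, -0.8]
finger_gap: 0.53
```

Run:
```python
from h import *
o=get_obs();R=np.array(o["tcp_rot"]);e=np.array([.4943,-.2483,o["eef_pos"][2]])-o["eef_pos"]
print(o["time_s"],np.round(o["eef_pos"],4),"tool d mm",np.round(R.T@e*1000,2),"yaw",np.degrees(np.arctan2(R[1,0],R[0,0])),"tilt",R[:2,2],o["contact_force"],o["finger_gap"])
```

```text
8.1 [ 0.4931 -0.2479  0.0842] tool d mm [-1.2  -0.36 -0.01] yaw 178.2084221924635 tilt [-0.00461725 -0.00014292] [ 0.72927713 -0.1398746  -0.81407296] 0.5299656278337228
```

Emit:
servo_tool(
  steps=[
    [255,[-1.2,-0.4,0],0.1],
    [255,[-1.2,-0.4,0],0.1],
    [255,[-1.2,-0.4,6],0.1],
    [255,[-1.2,-0.4,11],0.1],
    [255,[-1.2,-0.4,15],0.1],
    [255,[-1.2,-0.4,18],0.1],
    [255,[-1.2,-0.4,20],0.1],
    [255,[-1.2,-0.4,20],0.1],
  ],
)

```text
time_s: 8.9
eef_pos: [0.494, -0.2482, 0.0639]
tcp_rot: [[-0.999, 0.033, -0.005], [0.033, 0.999, 0.0], [0.005, -0.0, -1.0]]
contact_force: [-0.6, -0.5, -0.9]
finger_gap: 0.524
```

Emit:
servo_tool(
  steps=[
    [255,[0,0,2],0],
    [255,[0,0,4],0],
    [255,[0,0,6],0],
    [255,[0,0,7.5],0],
    [255,[0,0,8.5],0],
    [255,[0,0,8.5],0],
    [255,[0,0,8.5],0],
  ],
  newtons=70,
)

```text
time_s: 9.6
eef_pos: [0.4942, -0.2483, 0.0562]
tcp_rot: [[-0.999, 0.033, -0.004], [0.033, 0.999, 0.0], [0.004, 0.0, -1.0]]
contact_force: [-2.4, 2.2, 8.5]
finger_gap: 0.527
```

Emit:
servo_tool(
  steps=[
    [255,[0,0,1],0],
    [255,[0,0,2],0],
    [255,[0,0,2],0],
    [255,[0,0,2],0],
  ],
  newtons=100,
)

```text
time_s: 10.0
eef_pos: [0.4941, -0.2484, 0.056]
tcp_rot: [[-0.999, 0.033, -0.004], [0.033, 0.999, 0.001], [0.004, 0.001, -1.0]]
contact_force: [-10.1, 5.8, 20.4]
finger_gap: 0.52
```

Run:
```python
from h import *
o=get_obs();print(o["time_s"],o["eef_pos"],np.round(o["contact_force"],1),np.round(o["moment"],2))
s=snap("wrist");im,d,K,D,W=s;X=cloud(d,K,D,W)*1000;k=1.5
Y=X[int(215/k):int(270/k),int(265/k):int(500/k)].reshape(-1,3);Q=Y[(Y[:,2]>44)&(Y[:,2]<60)]
print("flange top z",np.percentile(Q[:,2],[5,50,95]))
for y in(-275,-260,-248,-235,-222):
    q=Q[abs(Q[:,1]-y)<4];print(y,np.median(q[:,2]),q[:,0].min())
Y=X.reshape(-1,3);Q=Y[(abs(Y[:,0]-494)<45)&(abs(Y[:,1]+248)<22)&(Y[:,2]>75)&(Y[:,2]<95)]
print("hump top",np.median(Q[:,2]),"slope",np.linalg.lstsq(np.c_[Q[:,:2],np.ones(len(Q))],Q[:,2],rcond=None)[0])
a=cv2.resize(im,(768,576),interpolation=cv2.INTER_CUBIC)[150:576,130:530]
b,*_=snap("side");np.savez("s1.npz",im=b);b=cv2.resize(b[220:300,190:290],(400,320),interpolation=cv2.INTER_CUBIC)
c=np.zeros((426,800,3),np.uint8);c[:,:400]=a;c[:320,400:]=b;cv2.imwrite("pics/f.png",c)
```

```text
10.0 [ 0.49406191 -0.24838133  0.05596609] [-10.1   5.8  20.4] [0.89 1.75 0.03]
flange top z [48.42248093 51.71327232 53.11816373]
-275 51.782522880962134 435.01411351718275
-260 51.69675296061452 435.4228923815873
-248 51.84146458744346 435.834968792653
-235 51.7144271953196 436.26199175594905
-222 51.74103317032412 436.6832967415465
hump top 84.4553367638133 slope [2.46728765e-02 3.84362173e-03 7.31326439e+01]
```

View pics/f.png

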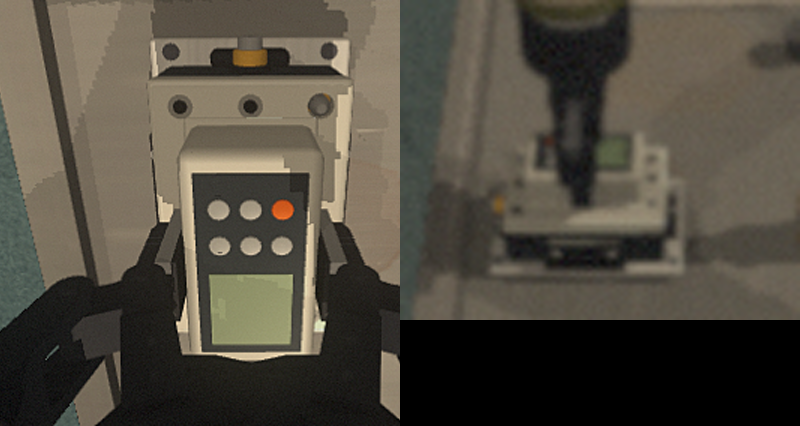

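Run:
```python
from h import *
T=np.array(get_calibration("wrist")["T_tool_cam"])
now=snap("wrist");s=np.load("w3.npz")
R0=get_obs()["tcp_rot"];print(np.round(R0[:,2],4))
for n,d,K,D in(("held",s["d"],s["K"],s["D"]),("now",now[1],now[2],now[3])):
    X=cloud(d,K,D,T)*1000;Y=X.reshape(-1,3)
    Q=Y[(abs(Y[:,0])<38)&(abs(Y[:,1])<19)&(Y[:,2]>-36)&(Y[:,2]<-22)]
    for _ in range(4):
        A=np.c_[Q[:,:2],np.ones(len(Q))];p=np.linalg.lstsq(A,Q[:,2],rcond=None)[0];r=Q[:,2]-A@p;Q=Q[abs(r)<max(.5,1.5*np.std(r))]
    print(n,len(Q),np.round(p,4),"x range",Q[:,0].min(),Q[:,0].max())
    for x in range(-30,40,10):
        q=Y[(abs(Y[:,0]-x)<4)&(abs(Y[:,1])<19)&(Y[:,2]>-36)&(Y[:,2]<-22)];print(x,len(q),np.round(np.median(q[:,2]),2) if len(q) else"",end="; ")
    F=Y[(Y[:,0]>45)&(Y[:,0]<57)&(abs(Y[:,1])<35)&(abs(Y[:,2]-4)<4)];print("\n flange",len(F),np.round(np.median(F[:,2]),2))
```

```text
[-0.0037  0.0013 -1.    ]
held 5245 [ 7.60000e-03 -2.00000e-03 -2.89018e+01] x range -37.10008251474974 37.984102071446024
-30 775 -28.92; -20 865 -29.21; -10 953 -29.14; 0 1063 -28.85; 10 1117 -29.04; 20 1157 -28.91; 30 1304 -28.68; 
 flange 2529 4.08
now 5298 [ 1.03000e-02 -9.00000e-04 -2.87389e+01] x range -36.88119695874896 37.997872257686716
-30 790 -28.84; -20 864 -29.04; -10 963 -29.02; 0 1065 -28.71; 10 1103 -28.83; 20 1161 -28.66; 30 1313 -28.46; 
 flange 2681 4.4
```

Emit:
servo_tool(
  steps=[
    [255,[0,0,0.7],0],
    [255,[0,0,0.7],0],
    [255,[0,0,0.7],0],
    [255,[0,0,0.7],0],
    [255,[0,0,0.7],0],
    [255,[0,0,0.7],0],
  ],
)

```text
time_s: 10.75
eef_pos: [0.4942, -0.2484, 0.0562]
tcp_rot: [[-0.999, 0.033, -0.003], [0.033, 0.999, 0.002], [0.003, 0.002, -1.0]]
contact_force: [-4.1, 2.7, 9.6]
finger_gap: 0.521
```

The shift counts from the measured pose, so that call eased the push to 9.6 N. I'll press harder again.

Emit:
servo_tool(
  steps=[
    [255,[0,0,1.5],0],
    [255,[0,0,2.5],0],
    [255,[0,0,2.5],0],
    [255,[0,0,2.5],0],
    [255,[0,0,2.5],0],
    [255,[0,0,2.5],0],
    [255,[0,0,2.5],0],
    [255,[0,0,2.5],0],
  ],
)

```text
time_s: 11.55
eef_pos: [0.4941, -0.2484, 0.056]
tcp_rot: [[-0.999, 0.034, -0.002], [0.034, 0.999, 0.003], [0.002, 0.003, -1.0]]
contact_force: [-11.5, 7.4, 25.6]
finger_gap: 0.518
```

Run:
```python
from h import *
o=get_obs();print(o["time_s"],o["eef_pos"],np.round(o["contact_force"],1));print(close_job())
```

```text
11.55 [ 0.49410937 -0.24839129  0.05595986] [-11.5   7.4  25.6]
the job is handed in; nothing more can be done
None
```

I pressed the battery cover shut, put the upper half on the two dowels the right way round, and handed the job in at 11.6 s with the halves held pressed together.

- **Cover:** after I lifted the tool away, the picture showed the cover lying flat under the orange catch. It measured about 35.7 mm high with a slope of about 0.02 rad, which is under the 0.03 limit.
- **Fit:** the holes went over the dowels without measurable force. The part then came to a hard stop: raising the push from 8.5 N to 25.6 N moved it only about 0.2 mm. The underside works out at 42.0 mm, which is rim height, with any remaining tilt within measurement noise.
- **Hold:** the last reading was 25.6 N downward against the 9.2 N from the contacts, with a 100 N grip. One intermediate call let the push drop to 9.6 N, and I pressed back up before handing in.
- **Disagreed:** a first rough slope fit on the seated part gave 0.025 rad. Repeating it the same way on the part in the hand and on the part seated showed a difference of only about 0.003 rad, so I took the first figure as a measuring error. The force sensor also shows 11.5 N and 7.4 N sideways. The cover push showed a similar sideways share, so I left it.
- **Bystanders:** I saw no contact with the other things on the bench, but I did not measure them again at the end.

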